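# Set spring dividers to a sample plate and hold the gap

## Robot

A 6-joint arm with a two-finger parallel gripper is mounted at the origin on the work surface. World frame = base frame: x ahead of the robot, y to its left, z up, the work surface at z = 0. Lengths are in m, angles in degrees, forces in N, time in s.
With the tool pointing down it reaches from about 0.3 to 0.75 m from the base axis. Payload 8.5 kg.
Tool frame: the origin (TCP) lies between the finger pads; the fingertips stand 25 mm ahead of it and the grasp point (between the pads) lies 6 mm ahead of it; x points along the fingers, y is the direction in which the jaws open and shut, and the axes are right-handed (so a half turn about x gives the same grasp; the last joint's range is limited). The gripper opens to 85 mm and grips with 20 to 120 N. Pads are 22 mm wide; open, the fingers measure 114 mm over their backs; the gripper's body (76 mm by 85 mm) begins 54 mm behind the grasp point. The pads swing forward as they close: fully open they stand 13 mm farther back than shut.
Start: joints at [62.378, 21.807, 74.336, -0, 83.858, -12.336], TCP at [0.145, 0.531, 0.256] pointing down, gripper open.
Joint ranges: [-178.18, 178.18], [-50.72, 133.34], [12.68, 142.11], [-81.47, 261.47], [9.98, 163.14], [-165.26, 165.26]. Speed limits (degrees/s): [136.94, 136.94, 180, 180, 180, 180].

## Interface

Orientations are given as a 3x3 rotation matrix whose columns are the frame's x, y, z axes.
In Python, from rig import sensors, get_image, workorder gives the robot as it stands.
- The arm moves only by the tool arm_command, never from a script. Its argument "plan" is a list that holds one entry, the list of rows, each a list of 6 numbers: the shift along the tool's x, y, z in units of 25 mm (1.0 is 25 mm), then the turn, a rotation vector about the tool's x, y, z in units of 6 degrees (1.0 is 6 degrees). In form: [[[dx, dy, dz, ax, ay, az], ...]]. A call has 1 to 10 rows; each row is the pose to reach, as a shift and turn from the pose commanded when the call began, along the tool's axes at that moment; what a row does not reach only later rows make up. A row lasts 1/10 s, in which the tool goes at most 50 mm and 8.59 degrees, less where a joint would pass 70% of its speed; a pose out of reach is approached as far as the arm can. A call with a gripper value outside its range is refused whole. "jaw" is the closure, from 0 (fully open) to 1 (shut), set as the call begins (left out, the last holds). The fingers move at their own pace and stop on an object; "newtons" is the grip in N (left out, the last holds). Time passes only in rows, so rows that repeat a pose let the fingers close. It gives the time, the measured TCP pose, the force and the opening at its end, in the units of the state.
- sensors.observe(): the state, without advancing time (a new reading comes with each control period).
- get_image(name): name is "side" or "top"; returns a dict with "img" (384x512x3 uint8, red, green, blue), "fx", "fy", "cx", "cy" (pixels), "T" (4x4, takes a point from camera to world coordinates). Camera axes: x right, y up, looking along -z (the intrinsics and any distortion apply to the point x, -y, -z); pixel columns grow to the right and rows downward; lengths in m; the calibration is good to about 2 mm. A picture is of the moment at which its call begins. There is no depth.
- workorder.close_job(): hands the job in, once; it reports no verdict.
The state is a dict: "time_s": time; "q": joint angles; "qvel": joint speeds; "joint_efforts": joint torques, N m; "position": TCP position; "tool_rot": TCP orientation; "ft_force": force on the tool from outside, world axes, zero at the start; "wrist_torque": the same for the moment, N m; "grip_width": finger opening in m.
Only numpy, scipy, OpenCV 4.12 (cv2) and the standard library are available. Lean on these libraries where they do the work, as an engineer would, in place of code of your own. Each camera call takes 0.05 s, during which the arm holds its last target. There are 200 camera calls.

## Task

Take the top steel plate off the stack and lay it flat on the marking-out block, leaving the rest of the stack as it is. Then pick up the spring dividers by their legs, squeeze them until the two points are just as far apart as the two drilled holes in that plate, and bring them just above the plate with one point over the middle of each hole. Finish while still holding them like that in the air, the gap steady, so that I can spin the nut home; leave the other things on the bench alone.

Things in the scene. Friction and masses are not known exactly. Their poses are not given: they have to be found in the camera images.
- plate_top_mid (a point): the top plate of a stack of four alike stamped steel plates (each 90 x 50 x 8 mm, about 270 g); the point is the plate's centre, 4 mm above its underside; x along its 90 mm length, y across its 50 mm width, z up. The plates lie loosely and not quite squarely on one another, on a 12 mm plywood offcut (150 x 90 mm)
- hole_a (a point): mouth of one of the two drilled, countersunk blind holes in the top plate (10 mm mouth, 7 mm bore, 5 mm deep), in the plate's upper face, on its long centre line 15 mm from its middle towards its -x end
- hole_b (a point): mouth of the other hole, 15 mm from the middle towards the plate's +x end; so the holes are 30 mm apart
- plate_2_mid (a point): centre of the second plate from the top, to be left in the stack
- plate_3_mid (a point): centre of the third plate
- plate_4_mid (a point): centre of the bottom plate
- block: dark cast-iron marking-out block, fixed, 200 x 160 mm (along its x and y), 30 mm high; origin at the centre of its underside, its flat top 30 mm above that. A small knob stands at its far corner (+x, +y)
- dividers_mid (a point): steel spring dividers (about 120 g) lying flat, all 9 mm thick; the point is on their centre line, midway between the two legs at the place to grip, 4.5 mm above their underside. x points along them to the points, y to the left leg, z up. Over the legs they measure 49 mm here as they lie, 35 mm when squeezed so that the points are 30 mm apart. The bow and its stub reach 115 mm back
- point_left (a point): tip of the left leg's point, 4.5 mm above the underside, 68 mm ahead of the place to grip. The points are 57 mm apart as the dividers lie; 1 mm of squeeze at the place to grip closes them by 2 mm. The spring pushes on each finger with about 4 N open, 9 N at 30 mm
- point_right (a point): tip of the right leg's point. The adjusting screw, with its nut, crosses the legs 36 mm behind the place to grip and sticks out 20 mm beyond the right (-y) leg
- leg_left (a joint): angle of the left leg, a straight bar 7 mm wide turning about a fulcrum 68 mm behind the place to grip: 0 sprung open, grows as it is squeezed in, 0.1 = parallel to the centre line, 0.15 = stop. Distance between the points = 57 mm - 137 mm per rad of each of the two legs
- leg_right (a joint): angle of the right leg, likewise. When both read 0.1 the legs are parallel and the points 30 mm apart
- plumb_bob: bystander: cast brass plumb bob lying on its side, 38 mm thick, 112 mm long; leave it alone
- bit_case: bystander: closed green plastic bit case, 90 x 150 x 34 mm; leave it alone
- countersink: bystander: steel countersink lying down, 20 mm head, 53 mm long; leave it alone
- hold_knob: bystander: knurled steel hold-down knob standing on its face with its stud up, 36 mm across, 44 mm high, at a far corner of the marking-out block; leave it alone
- chuck_key: bystander: drill chuck key lying down, 70 x 76 x 14 mm; leave it alone
- v_block: bystander: steel V-block, 55 x 45 x 38 mm; leave it alone
- centre_punch: bystander: centre punch lying down, 105 mm long, 11 mm thick; leave it alone
Things that resemble listed ones, but are neither listed nor needed, are in the scene too. What is shaped like the part that bears dividers_mid but yellow is not meant.

How it is judged:
By the outcome, as a careful person would: the job done as asked, in the order asked, and still so for the second after the job is handed in, while the arm keeps its last pose, push and grip.
It also fails if it takes over 51 s, if anything falls off the work surface, if the arm or the gripper's body presses on something with over 40 N, if the wrist force passes 120 N, or if a joint passes its speed limit or range.

## Working session

There is one attempt and no reset: what is moved stays moved. The work goes in short steps, Python scripts to look and compute and a tool call to move; the robot and the scene stay as the last step left them, time stands still between calls to the robot, and variables do not carry over. Pictures are saved under pics/ and viewed, about 8 in all and at most 12, crops included, and the job is handed in when it is done.

Besides the shell and the picture viewer there is one more tool, called after "Call:" as name(argument=value, ...) on one line, values as JSON. arm_command: Moves the arm, as the interface text tells. Its arguments: {"type":"object","properties":{"plan":{"type":"array","items":{"type":"array","items":{"type":"array","items":{"type":"number"}}}},"jaw":{"type":"number"},"newtons":{"type":"number"}},"required":["plan"]}

```bash
mkdir -p pics; ls
cat > h.py <<'E'
import numpy as np, cv2
from rig import sensors, get_image, workorder
def snap(n):
    d=get_image(n); cv2.imwrite('pics/_%s_raw.png'%n,d['img'][:,:,::-1]); np.savez('pics/_%s.npz'%n,**{k:np.asarray(v) for k,v in d.items()}); return d
def load(n): return dict(np.load('pics/_%s.npz'%n,allow_pickle=True))
def ray(d,u,v):
    T=d['T']; r=T[:3,:3]@np.array([(u-d['cx'])/d['fx'],-(v-d['cy'])/d['fy'],-1.]); return T[:3,3],r
def onz(d,u,v,z):
    o,r=ray(d,u,v); return o+r*(z-o[2])/r[2]
def proj(d,p):
    T=d['T']; c=T[:3,:3].T@(np.asarray(p)-T[:3,3]); return d['cx']+d['fx']*c[0]/-c[2], d['cy']-d['fy']*c[1]/-c[2]
def save(d,name,box=None,k=1):
    im=d['img'][:,:,::-1]
    if box is not None: im=im[box[1]:box[3],box[0]:box[2]]
    cv2.imwrite('pics/'+name,cv2.resize(im,None,fx=k,fy=k,interpolation=cv2.INTER_CUBIC))
E
python3 - <<'E'
from h import *
a=snap('top');b=snap('side')
for d in(a,b): print(d.keys(),d['fx'],d['cx'],d['cy'],np.round(d['T'],3).tolist())
save(a,'t1.png',None,1.5); save(b,'s1.png',None,1.5)
print(sensors.observe())
E
```

```text
pics
dict_keys(['img', 'fx', 'fy', 'cx', 'cy', 'T']) 394.9790226618548 253.1750256976301 198.8176835014517 [[0.086, 0.975, -0.203, 0.322], [-0.996, 0.085, -0.014, 0.007], [0.004, 0.203, 0.979, 1.255], [0.0, 0.0, 0.0, 1.0]]
dict_keys(['img', 'fx', 'fy', 'cx', 'cy', 'T']) 354.25806364172115 256.4122374076324 191.3468692337482 [[-0.768, 0.345, -0.54, -0.046], [-0.64, -0.381, 0.667, 0.778], [0.024, 0.858, 0.514, 0.629], [0.0, 0.0, 0.0, 1.0]]
{'time_s': 0.1, 'q': array([ 6.23775047e+01,  2.18394596e+01,  7.43791309e+01, -5.31526394e-04,
        8.38572149e+01, -1.23369781e+01]), 'qvel': array([-0.05614492, -0.04552453, -0.16552991, -0.0150862 , -0.00535637,
        0.14899929]), 'joint_efforts': array([ 2.98331601e-03, -4.49222445e+01, -2.31651163e+01, -1.67858102e-04,
        3.75859207e-03, -4.56376893e-05]), 'position': array([0.14490646, 0.53033824, 0.25575919]), 'tool_rot': array([[-6.05253165e-04,  2.63627873e-01,  9.64624268e-01],
       [-1.17653001e-03,  9.64623589e-01, -2.63628425e-01],
       [-9.99999125e-01, -1.29447134e-03, -2.73675377e-04]]), 'ft_force': array([ 0.05752384, -0.0731559 , -0.69824134]), 'wrist_torque': array([-0.05920735,  0.00263336, -0.07887514]), 'grip_width': 0.08541099438982391}
```

View pics/t1.png

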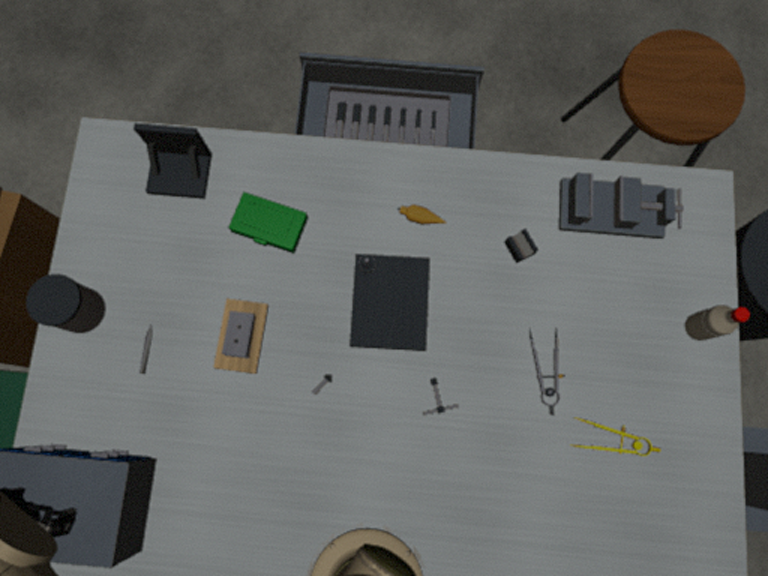

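View pics/s1.png

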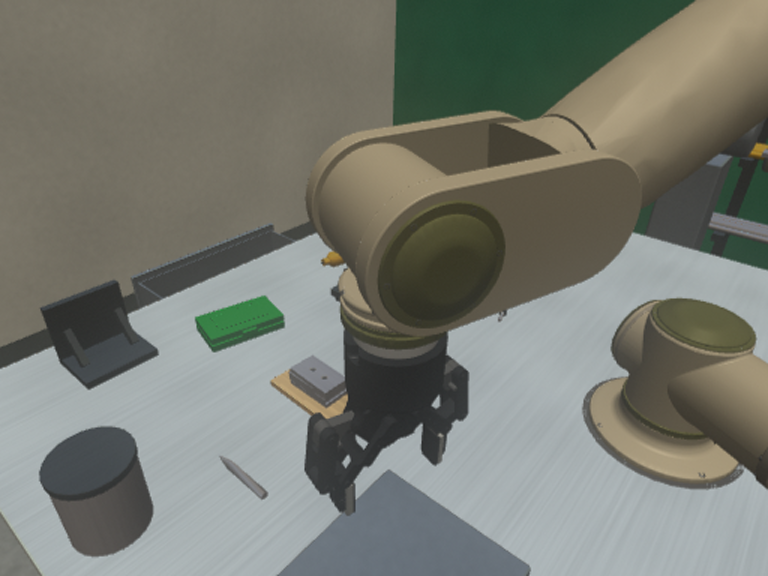

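The top view (×1.5 px) shows the stack on its plywood at (239,334), the block at (390,302) with its knob at (366,262), and the steel dividers at (548,370), points up. A yellow pair lies at (615,440). The steel pair fits, since yellow is ruled out. One composite crop confirms this.

Run:
```python
from h import *
a=load('top');im=a['img'][:,:,::-1]
c1=cv2.resize(im[195:252,138:184],None,fx=10,fy=10,interpolation=cv2.INTER_CUBIC)
c2=cv2.resize(im[212:284,342:392],None,fx=8,fy=8,interpolation=cv2.INTER_CUBIC)
h=576;o=np.zeros((h,870,3),np.uint8);o[:570,:460]=c1;o[:576,462:862]=c2
cv2.imwrite('pics/c1.png',o[:, :800])
g=cv2.cvtColor(im,cv2.COLOR_BGR2GRAY)
# block
m=((g<75)&(np.indices(g.shape)[0]>165)&(np.indices(g.shape)[0]<238)&(np.indices(g.shape)[1]>228)&(np.indices(g.shape)[1]<292)).astype(np.uint8)
c=max(cv2.findContours(m,0,2)[0],key=cv2.contourArea);r=cv2.minAreaRect(c);print(r)
for p in cv2.boxPoints(r): print(p,onz(a,*p,0.03).round(4))
```

```text
((259.6553649902344, 201.2030792236328), (50.36677551269531, 61.793601989746094), 3.1798300743103027)
[232.79692 230.65538] [0.4694 0.0789 0.03  ]
[236.2246  168.95692] [0.6689 0.0872 0.03  ]
[286.5138  171.75078] [ 0.6737 -0.0748  0.03  ]
[283.08612 233.44923] [ 0.4743 -0.0779  0.03  ]
```

View pics/c1.png

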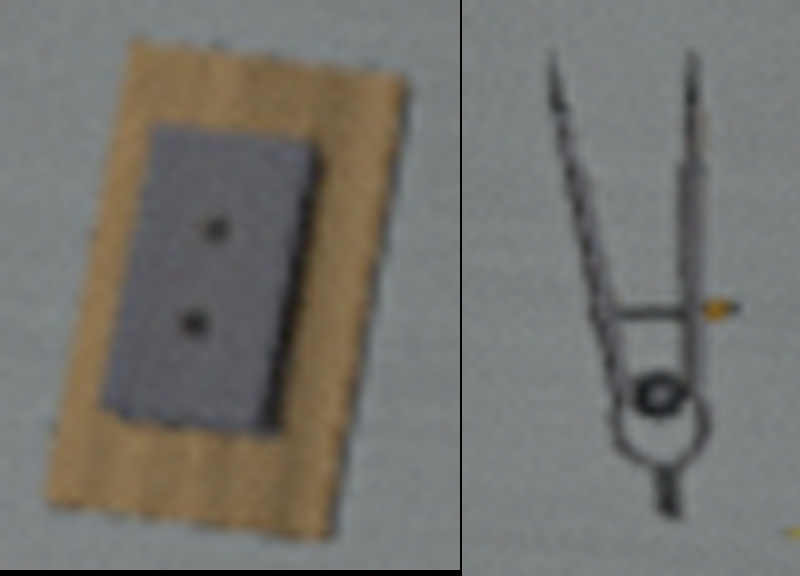

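The left crop shows the plate with its holes at crop (216,229) and (194,323). The right crop shows bare steel dividers: tips (552,55) and (692,55), eye (660,395), brass nut on the right leg at (718,310). That matches the description, so these are the right ones.

```bash
cat >> h.py <<'E'
def tool_delta(target_p, yaw_y=None, s=None):
    """shift to target in tool units"""
    s=s or sensors.observe(); R=s['tool_rot']
    return R.T@(np.asarray(target_p)-s['position'])/0.025
E
python3 - <<'E'
from h import *
a=load('top');b=load('side')
f=lambda p,x0,y0,k:(x0+(p[0]+.5)/k-.5,y0+(p[1]+.5)/k-.5)
H=[]
for p in [(216,229),(194,323)]:
    H.append(onz(a,*f(p,138,195,10),0.044)); print('hole',H[-1].round(4),'in side x1.5',np.round(np.array(proj(b,H[-1]))*1.5,1))
for p in [(152,128),(308,142),(270,430),(100,408)]: print('corner',onz(a,*f(p,138,195,10),0.044).round(4))
print(np.mean(H,0),H[0]-H[1],np.degrees(np.arctan2(*(H[0]-H[1])[[1,0]])),np.linalg.norm(H[0]-H[1]))
# triangulate holes with side: dark blob minima
im=cv2.cvtColor(b['img'],cv2.COLOR_RGB2GRAY)
D={n:onz(a,*f((p[0]-462,p[1]),342,212,8),0.0045) for n,p in dict(tl=(552,53),tr=(692,53),eye=(660,395),stub=(668,515)).items()}
for n in D: print(n,D[n].round(4))
t=(D['tl']+D['tr'])/2; dx=t-D['eye'];L=np.linalg.norm(dx);print('yaw',np.degrees(np.arctan2(dx[1],dx[0])),L,'gap',np.linalg.norm(D['tl']-D['tr']),'grip',t-dx/L*.068, D['eye']+dx/L*.068)
g=im[235:262,195:228];print(cv2.minMaxLoc(g))
save(b,'s2.png',(185,225,240,280),12)
E
```

```text
hole [0.4889 0.3094 0.044 ] in side x1.5 [311.3 368.9]
hole [0.4592 0.3122 0.044 ] in side x1.5 [322.4 377.3]
corner [0.5187 0.3335 0.044 ]
corner [0.5185 0.2846 0.044 ]
corner [0.4285 0.2845 0.044 ]
corner [0.4306 0.3374 0.044 ]
[0.47404006 0.31079519 0.044     ] [ 0.02967619 -0.0028172   0.        ] -5.4229156946164805 0.029809611008444925
tl [ 0.5457 -0.2989  0.0045]
tr [ 0.5506 -0.3548  0.0045]
eye [ 0.4138 -0.3458  0.0045]
stub [ 0.3678 -0.3502  0.0045]
yaw 8.043696229979544 0.1357151851638518 gap 0.05614938186853841 grip [ 0.48081694 -0.33634377  0.0045    ] [ 0.48109895 -0.33630391  0.0045    ]
(79.0, 174.0, (32, 22), (0, 0))
```

View pics/s2.png

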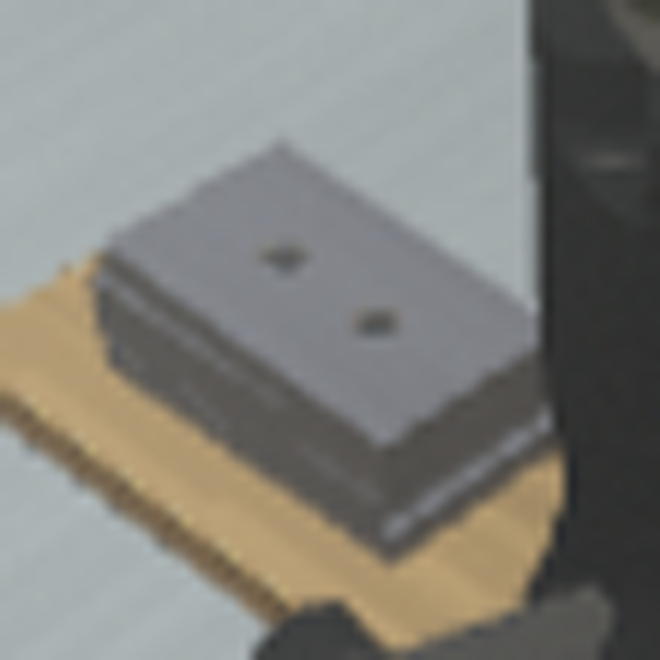

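The side crop shows the holes at native (208.9,246.4) and (216.4,251.9), which agrees with the top view to about 2.5 mm. Plates lower in the stack stick out a little at the near end. I'm moving above the stack.

Call:
arm_command(plan=[[[1, -1.2, 3.75, -0.5, 0, 0], [2, -2.5, 7.5, -1, 0, 0], [3, -3.8, 11.2, -1.5, 0, 0], [4, -5.07, 15, -1.9, 0, 0], [4, -5.07, 15, -1.9, 0, 0], [4, -5.07, 15, -1.9, 0, 0], [4, -5.07, 15, -1.9, 0, 0], [4, -5.07, 15, -1.9, 0, 0], [4, -5.07, 15, -1.9, 0, 0], [4, -5.07, 15, -1.9, 0, 0]]], jaw=0.25, newtons=40)

```text
time_s: 1.1
position: [0.474, 0.3083, 0.1554]
tool_rot: [[-0.002, 0.07, 0.998], [-0.001, 0.998, -0.07], [-1.0, -0.001, -0.002]]
ft_force: [-0.9, 0.4, 0.9]
grip_width: 0.0641
```

Call:
arm_command(plan=[[[1, 0.05, 0, 0, 0, 0], [2, 0.05, 0, 0, 0, 0], [3, 0.05, 0, 0, 0, 0], [3.3, 0.05, 0, 0, 0, 0], [3.3, 0.05, 0, 0, 0, 0], [3.3, 0.05, 0, 0, 0, 0]]])

```text
time_s: 1.7
position: [0.4735, 0.3114, 0.0751]
tool_rot: [[0.002, 0.067, 0.998], [0.001, 0.998, -0.067], [-1.0, 0.001, 0.002]]
ft_force: [-0.3, -0.4, 0.6]
grip_width: 0.0635
```

Run:
```python
from h import *
b=load('side')
h=[onz(b,*p,.044) for p in[(208.9,246.4),(216.4,251.9)]];d=h[0]-h[1];print(np.mean(h,0),np.degrees(np.arctan2(d[1],d[0])),np.linalg.norm(d))
b=snap('side');s=sensors.observe();print(s['position'],s['ft_force'],s['grip_width'])
for y in(-.032,.032):
  print([np.round((np.array(proj(b,s['position']+s['tool_rot']@[x,y,0]))-[170,215])*7,0) for x in(.012,.025)])
save(b,'s3.png',(170,215,280,295),7)
```

```text
[0.47016034 0.30956943 0.044     ] -4.5492635292268915 0.02943011918379525
[0.473667   0.31123918 0.07522653] [0.6449784  0.24778213 0.05467316] 0.06381712870116762
[array([354., 156.]), array([355., 184.])]
[array([215., 236.]), array([217., 265.])]
```

View pics/s3.png

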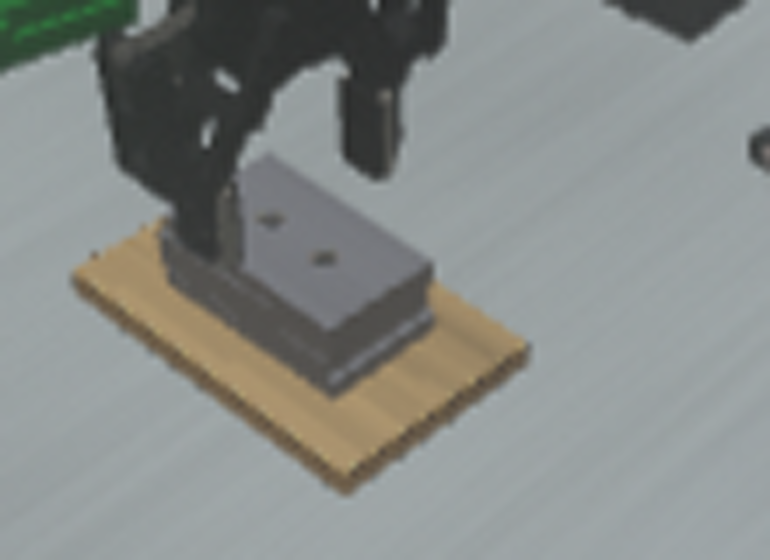

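The side view shows the fingers straddling the top plate, centred on the holes (crop (296,239)), tips near (220,268) and (372,180). They match the 25 mm tip offset. I'm going down so the tips sit about mid-thickness on the top plate.

Call:
arm_command(plan=[[[0.2, 0, 0, 0, 0, 0], [0.43, 0, 0, 0, 0, 0], [0.43, 0, 0, 0, 0, 0], [0.43, 0, 0, 0, 0, 0]]], jaw=0.36)

```text
time_s: 2.15
position: [0.4734, 0.3106, 0.063]
tool_rot: [[-0.0, 0.068, 0.998], [-0.0, 0.998, -0.068], [-1.0, -0.0, -0.0]]
ft_force: [0.6, -0.1, 0.6]
grip_width: 0.0546
```

Call:
arm_command(plan=[[[0, 0, 0, 0, 0, 0], [0, 0, 0, 0, 0, 0], [0, 0, 0, 0, 0, 0], [0, 0, 0, 0, 0, 0], [0, 0, 0, 0, 0, 0], [0, 0, 0, 0, 0, 0]]], jaw=0.6, newtons=60)

```text
time_s: 2.75
position: [0.4735, 0.3106, 0.0637]
tool_rot: [[0.001, 0.068, 0.998], [0.0, 0.998, -0.068], [-1.0, 0.0, 0.001]]
ft_force: [-2.4, -1.1, 5.0]
grip_width: 0.047
```

Call:
arm_command(plan=[[[-0.3, 0, 0, 0, 0, 0], [-0.7, 0, 0, 0, 0, 0], [-1.2, 0, 0, 0, 0, 0], [-1.8, 0, 0, 0, 0, 0], [-1.8, 0, 0, 0, 0, 0]]])

```text
time_s: 3.25
position: [0.4743, 0.3111, 0.1106]
tool_rot: [[0.004, 0.068, 0.998], [0.002, 0.998, -0.068], [-1.0, 0.002, 0.004]]
ft_force: [0.7, 0.6, -3.1]
grip_width: 0.0466
```

Run:
```python
from h import *
b=snap('side');s=sensors.observe();print(s['position'],s['ft_force'],s['grip_width'])
save(b,'s4.png',(170,195,280,295),7)
```

```text
[0.47382473 0.31082102 0.10926583] [ 0.1005793  -0.32131446 -2.67085379] 0.04680080930160479
```

View pics/s4.png

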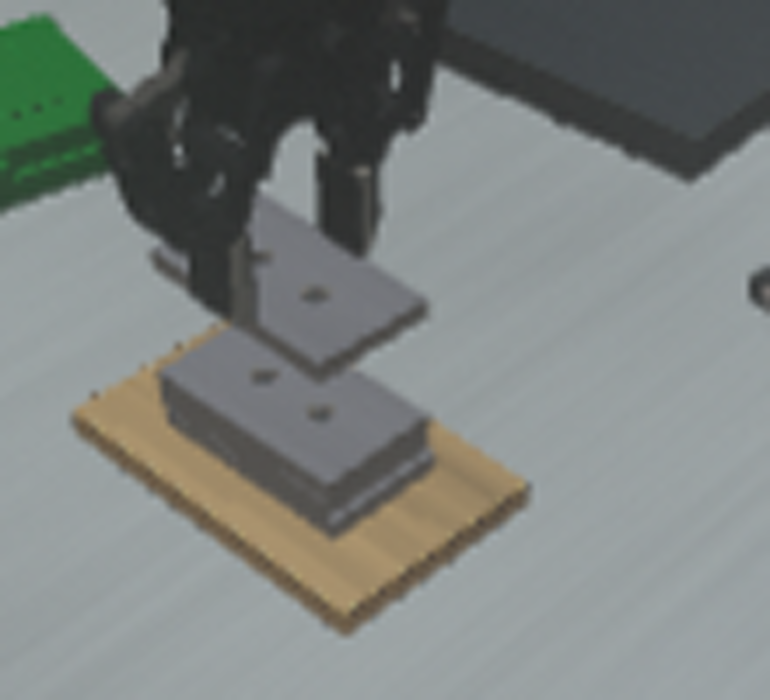

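One plate came up, hanging level, and the force reads 2.7 N. The remaining stack is undisturbed, with plate 2's holes at crop (263,377) and (319,413). I'm carrying the plate to the block with a 90° turn.

Call:
arm_command(plan=[[[-0.8, -0.6, 0.3, 0.7, 0, 0], [-1.6, -2, 0.9, 2, 0, 0], [-1.6, -3.6, 1.6, 3.4, 0, 0], [-1.6, -5.3, 2.4, 4.8, 0, 0], [-1.6, -7, 3.1, 6.2, 0, 0], [-1.6, -8.6, 3.9, 7.6, 0, 0], [-1.6, -10.1, 4.6, 9, 0, 0], [-1.6, -11.4, 5.2, 10.4, 0, 0], [-1.6, -12.3, 5.55, 11.8, 0, 0], [-1.6, -12.68, 5.72, 13.1, 0, 0]]])

```text
time_s: 4.3
position: [0.5949, -0.0177, 0.1472]
tool_rot: [[-0.001, 0.992, 0.122], [-0.0, 0.122, -0.992], [-1.0, -0.001, -0.0]]
ft_force: [0.5, 0.4, -3.2]
grip_width: 0.0468
```

Call:
arm_command(plan=[[[0, 0, 0, 0.8, 0, 0], [0, 0, 0, 1.2, 0, 0], [0, 0, 0, 1.2, 0, 0], [0, 0, 0, 1.2, 0, 0]]])

```text
time_s: 4.7
position: [0.5944, -0.0152, 0.1476]
tool_rot: [[-0.001, 1.0, 0.007], [0.0, 0.007, -1.0], [-1.0, -0.001, -0.0]]
ft_force: [0.5, 0.2, -2.4]
grip_width: 0.0468
```

Call:
arm_command(plan=[[[0.8, 0, 0, 0, 0, 0], [2, 0, 0, 0, 0, 0], [3, 0, 0, 0, 0, 0], [3.35, 0, 0, 0, 0, 0], [3.35, 0, 0, 0, 0, 0]]])

```text
time_s: 5.2
position: [0.5942, -0.0152, 0.0635]
tool_rot: [[-0.002, 1.0, 0.006], [0.0, 0.006, -1.0], [-1.0, -0.002, -0.0]]
ft_force: [0.3, 0.4, -2.8]
grip_width: 0.0464
```

Call:
arm_command(plan=[[[0.05, 0, 0, 0, 0, 0], [0.1, 0, 0, 0, 0, 0], [0.13, 0, 0, 0, 0, 0], [0.16, 0, 0, 0, 0, 0]]])

```text
time_s: 5.6
position: [0.5948, -0.0154, 0.0609]
tool_rot: [[0.001, 1.0, 0.006], [-0.0, 0.006, -1.0], [-1.0, 0.001, 0.0]]
ft_force: [-0.7, 0.8, -2.8]
grip_width: 0.0466
```

Call:
arm_command(plan=[[[0.03, 0, 0, 0, 0, 0], [0.06, 0, 0, 0, 0, 0], [0.08, 0, 0, 0, 0, 0], [0.1, 0, 0, 0, 0, 0]]])

```text
time_s: 6.0
position: [0.5946, -0.0153, 0.0578]
tool_rot: [[0.0, 1.0, 0.005], [-0.0, 0.005, -1.0], [-1.0, 0.0, 0.0]]
ft_force: [-2.6, -0.5, 1.1]
grip_width: 0.0468
```

Contact (the force went from -2.8 to +1.1 N). A touch more, then release and rise.

Call:
arm_command(plan=[[[0.02, 0, 0, 0, 0, 0], [0.02, 0, 0, 0, 0, 0]]])

```text
time_s: 6.2
position: [0.5946, -0.0153, 0.0578]
tool_rot: [[0.0, 1.0, 0.006], [-0.0, 0.006, -1.0], [-1.0, 0.0, 0.0]]
ft_force: [-2.4, -0.3, 3.7]
grip_width: 0.0466
```

Call:
arm_command(plan=[[[0, 0, 0, 0, 0, 0], [0, 0, 0, 0, 0, 0], [0, 0, 0, 0, 0, 0], [-0.3, 0, 0, 0, 0, 0], [-1, 0, 0, 0, 0, 0], [-2.5, 0, 0, 0, 0, 0], [-4, 0, 0, 0, 0, 0], [-4, 0, 0, 0, 0, 0]]], jaw=0.28, newtons=30)

```text
time_s: 7.0
position: [0.5966, -0.0157, 0.163]
tool_rot: [[0.01, 1.0, 0.006], [-0.002, 0.006, -1.0], [-1.0, 0.01, 0.002]]
ft_force: [0.5, 0.2, 0.2]
grip_width: 0.0617
```

Call:
arm_command(plan=[[[0, -0.2, 0.5, 0.7, 0, 0], [0, -0.6, 1.7, 2, 0, 0], [0, -1.2, 3.3, 3.4, 0, 0], [0, -1.8, 5, 4.8, 0, 0], [0, -2.4, 6.7, 6.2, 0, 0], [0, -3, 8.4, 7.6, 0, 0], [0, -3.6, 10, 9, 0, 0], [0, -4.1, 11.5, 10.4, 0, 0], [0, -4.4, 12.4, 11.8, 0, 0], [0, -4.6, 12.82, 13, 0, 0]]], jaw=0.2)

```text
time_s: 8.0
position: [0.4803, -0.3386, 0.1569]
tool_rot: [[-0.0, 0.205, -0.979], [0.0, -0.979, -0.205], [-1.0, -0.0, 0.0]]
ft_force: [-0.3, 0.1, 0.8]
grip_width: 0.069
```

Call:
arm_command(plan=[[[1, 0, 0, 0.6, 0, 0], [2, 0, 0, 0.6, 0, 0], [2.4, 0, 0, 0.6, 0, 0], [2.4, 0, 0, 0.6, 0, 0], [2.4, 0, 0, 0.6, 0, 0]]])

```text
time_s: 8.5
position: [0.4817, -0.3366, 0.0981]
tool_rot: [[0.001, 0.152, -0.988], [-0.001, -0.988, -0.152], [-1.0, 0.001, -0.001]]
ft_force: [0.7, -0.1, 0.0]
grip_width: 0.0686
```

Run:
```python
from h import *
a=snap('top');b=snap('side');s=sensors.observe();print(s['position'],s['ft_force'],s['grip_width'],s['tool_rot'].round(3).tolist())
im=a['img'][:,:,::-1]; sm=b['img'][:,:,::-1]
k=lambda i,f:cv2.resize(i,None,fx=f,fy=f,interpolation=cv2.INTER_CUBIC)
p=np.round([proj(b,q) for q in [(.595,-.015,.038),(.48,-.336,.01)]],0).astype(int); print(p)
u=np.round(proj(a,(.595,-.015,.038))).astype(int);print(u)
o=np.zeros((600,800,3),np.uint8)
c=k(im[u[1]-18:u[1]+22,u[0]-30:u[0]+30],8)[:320,:480];o[:320,:480]=c
x,y=p[0];c=k(sm[y-20:y+20,x-20:x+20],8);o[:c.shape[0],480:480+c.shape[1]]=c[:,:320]
x,y=max(0,p[1][0]-55),p[1][1]; c=k(sm[max(0,y-35):y+35,x:x+110],4);o[320:320+c.shape[0],:c.shape[1]]=c[:280]
c=k(im[205:285,335:405],3.5);o[320:600,480:480+c.shape[1]]=c[:280]
print('origins',u-[30,18],p[0]-20,x,y-35)
cv2.imwrite('pics/m5.png',o)
```

```text
[ 0.48180121 -0.33677257  0.09854741] [ 0.55543943  0.05796862 -0.12769699] 0.0682221489496574 [[0.002, 0.152, -0.988], [-0.002, -0.988, -0.152], [-1.0, 0.002, -0.001]]
[[257 186]
 [334 172]]
[266 193]
origins [236 175] [237 166] 279 137
```

View pics/m5.png

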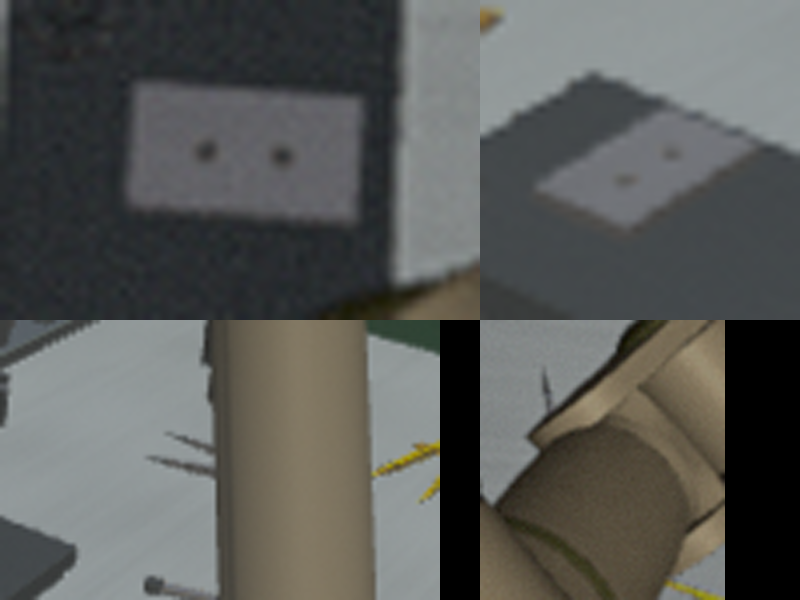

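The plate lies flat on the block: holes at top-crop (206,151) and (282,156), side-crop (145,181) and (191,152). The arm hides the dividers except the tips, at (168,434) and (150,458). I'll compute the positions by two-view rays.

```bash
cat >> h.py <<'E'
def tri(a,pa,b,pb):
    (o1,r1),(o2,r2)=ray(a,*pa),ray(b,*pb); A=np.stack([r1,-r2],1); t=np.linalg.lstsq(A,o2-o1,rcond=None)[0]
    return (o1+t[0]*r1+o2+t[1]*r2)/2, np.linalg.norm(o1+t[0]*r1-o2-t[1]*r2)
E
python3 - <<'E'
from h import *
a=load('top');b=load('side')
f=lambda p,x0,y0,k:(x0+(p[0]+.5)/k-.5,y0+(p[1]+.5)/k-.5)
for p,q in [((206,151),(145,181)),((282,156),(191,152))]:
    P=f(p,236,175,8);Q=f(q,237,166,8);print('hole',onz(a,*P,.038).round(4),onz(b,*Q,.038).round(4),tri(a,P,b,Q))
for q in[(168,434-320),(150,458-320)]: print('tip side',onz(b,*f(q,279,137,4),.0045).round(4))
E
```

```text
hole [5.937e-01 2.000e-04 3.800e-02] [ 0.5932 -0.0014  0.038 ] (array([ 5.92981693e-01, -1.89128239e-04,  3.87741495e-02]), np.float64(0.0012884039372467182))
hole [ 0.5943 -0.0299  0.038 ] [ 0.5943 -0.0328  0.038 ] (array([ 0.59326047, -0.03023851,  0.03969586]), np.float64(0.001532710788527063))
tip side [ 0.5519 -0.3588  0.0045]
tip side [ 0.5379 -0.3024  0.0045]
```

The measured plate centre (0.594,-0.015) agrees with the tool pose at release. I'm descending over the dividers, then touching down gently to find the fingertip height.

Call:
arm_command(plan=[[[0.8, 0, 0, 0, 0, 0], [1.6, 0, 0, 0, 0, 0], [2.2, 0, 0, 0, 0, 0], [2.5, 0, 0, 0, 0, 0], [2.5, 0, 0, 0, 0, 0]]], jaw=0.32)

```text
time_s: 9.1
position: [0.4813, -0.3364, 0.0347]
tool_rot: [[-0.0, 0.152, -0.988], [0.0, -0.988, -0.152], [-1.0, -0.0, 0.0]]
ft_force: [-0.3, -0.2, -0.1]
grip_width: 0.058
```

Call:
arm_command(plan=[[[0.06, 0, 0, 0, 0, 0], [0.12, 0, 0, 0, 0, 0], [0.18, 0, 0, 0, 0, 0], [0.24, 0, 0, 0, 0, 0]]])

```text
time_s: 9.5
position: [0.4814, -0.3366, 0.0291]
tool_rot: [[0.0, 0.152, -0.988], [-0.0, -0.988, -0.152], [-1.0, 0.001, -0.0]]
ft_force: [0.4, -0.3, -0.6]
grip_width: 0.0579
```

Call:
arm_command(plan=[[[0.06, 0, 0, 0, 0, 0], [0.12, 0, 0, 0, 0, 0], [0.12, 0, 0, 0, 0, 0]]])

```text
time_s: 9.8
position: [0.4813, -0.3364, 0.0256]
tool_rot: [[-0.0, 0.151, -0.988], [0.0, -0.988, -0.151], [-1.0, -0.0, 0.0]]
ft_force: [0.3, -0.1, -0.6]
grip_width: 0.058
```

Call:
arm_command(plan=[[[0.05, 0, 0, 0, 0, 0], [0.1, 0, 0, 0, 0, 0], [0.1, 0, 0, 0, 0, 0]]])

```text
time_s: 10.1
position: [0.4813, -0.3364, 0.0231]
tool_rot: [[-0.0, 0.151, -0.988], [0.0, -0.988, -0.151], [-1.0, -0.0, 0.0]]
ft_force: [0.8, 0.0, -0.3]
grip_width: 0.0582
```

No contact yet, so the tips are shorter when open, as the "25 mm when shut" reading predicts. I'm raising 2 mm and squeezing in steps.

Call:
arm_command(plan=[[[-0.1, 0, 0, 0, 0, 0], [-0.1, 0, 0, 0, 0, 0], [-0.1, 0, 0, 0, 0, 0], [-0.1, 0, 0, 0, 0, 0], [-0.1, 0, 0, 0, 0, 0]]], jaw=0.48, newtons=40)

```text
time_s: 10.6
position: [0.4813, -0.3364, 0.0258]
tool_rot: [[0.0, 0.151, -0.988], [0.0, -0.988, -0.151], [-1.0, -0.0, -0.0]]
ft_force: [0.1, 0.1, -0.9]
grip_width: 0.0444
```

Call:
arm_command(plan=[[[0, 0, 0, 0, 0, 0], [0, 0, 0, 0, 0, 0], [0, 0, 0, 0, 0, 0], [0, 0, 0, 0, 0, 0], [0, 0, 0, 0, 0, 0]]], jaw=0.58)

```text
time_s: 11.1
position: [0.4816, -0.3368, 0.0263]
tool_rot: [[0.001, 0.151, -0.988], [-0.001, -0.988, -0.151], [-1.0, 0.001, -0.001]]
ft_force: [-0.1, 0.4, 5.0]
grip_width: 0.036
```

Call:
arm_command(plan=[[[-0.1, 0, 0, 0, 0, 0], [-0.3, 0, 0, 0, 0, 0], [-0.6, 0, 0, 0, 0, 0], [-1, 0, 0, 0, 0, 0], [-1.6, 0, 0, 0, 0, 0], [-2.4, 0, 0, 0, 0, 0], [-3.3, 0, 0, 0, 0, 0], [-4, 0, 0, 0, 0, 0], [-4.4, 0, 0, 0, 0, 0], [-4.4, 0, 0, 0, 0, 0]]])

```text
time_s: 12.1
position: [0.4817, -0.3368, 0.1373]
tool_rot: [[0.002, 0.152, -0.988], [-0.002, -0.988, -0.152], [-1.0, 0.002, -0.002]]
ft_force: [0.5, 0.3, -1.6]
grip_width: 0.036
```

Call:
arm_command(plan=[[[0, -0.4, -0.1, 0.1, 0, 0], [0, -1.4, -0.4, 0.2, 0, 0], [0, -2.8, -0.8, 0.4, 0, 0], [0, -4.4, -1.3, 0.6, 0, 0], [0, -6.1, -1.8, 0.8, 0, 0], [0, -7.8, -2.3, 1, 0, 0], [0, -9.4, -2.8, 1.1, 0, 0], [0, -10.9, -3.2, 1.2, 0, 0], [0, -12, -3.55, 1.3, 0, 0], [0, -12.42, -3.7, 1.37, 0, 0]]])

```text
time_s: 13.1
position: [0.5249, -0.0125, 0.1349]
tool_rot: [[-0.002, 0.011, -1.0], [0.001, -1.0, -0.011], [-1.0, -0.001, 0.002]]
ft_force: [-0.1, -0.7, -2.1]
grip_width: 0.036
```

Call:
arm_command(plan=[[[0.4, 0, 0, 0, 0, 0], [1, 0, 0, 0, 0, 0], [1.3, 0, 0, 0, 0, 0], [1.5, 0, 0, 0, 0, 0], [1.5, 0, 0, 0, 0, 0], [1.5, 0, 0, 0, 0, 0]]])

```text
time_s: 13.7
position: [0.5259, -0.016, 0.0985]
tool_rot: [[0.0, 0.008, -1.0], [-0.0, -1.0, -0.008], [-1.0, 0.0, -0.0]]
ft_force: [-0.1, 0.2, -0.7]
grip_width: 0.0363
```

Run:
```python
from h import *
a=snap('top');b=snap('side');s=sensors.observe();print(s['position'],s['ft_force'],s['grip_width'],s['tool_rot'].round(3).tolist())
k=lambda i,f:cv2.resize(i,None,fx=f,fy=f,interpolation=cv2.INTER_CUBIC)
pt=s['position']-s['tool_rot'][:,2]*.068+[0,0,-.021]
o=np.zeros((560,800,3),np.uint8)
for j,d in enumerate((a,b)):
    u=np.round(proj(d,pt)).astype(int); c=d['img'][u[1]-35:u[1]+35,u[0]-25:u[0]+25,::-1]; o[:,400*j:400*j+400]=k(c,8); print('origin',u-[25,35])
cv2.imwrite('pics/m6.png',o)
```

```text
[ 0.52593739 -0.01576899  0.09872378] [ 0.58331495 -0.70442877 -0.99882825] 0.03621194259258948 [[0.001, 0.008, -1.0], [-0.0, -1.0, -0.008], [-1.0, 0.0, -0.001]]
origin [242 156]
origin [232 141]
```

View pics/m6.png

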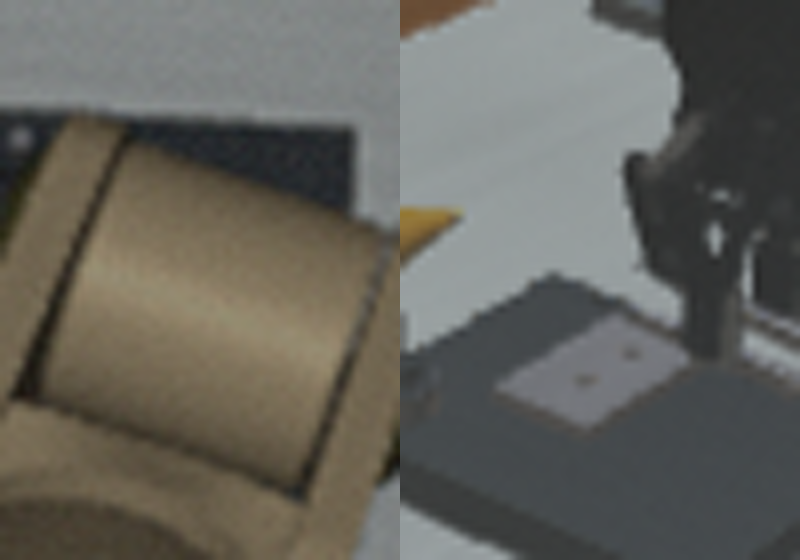

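The points should show near (600,280) in the right half, but nothing is there. The dividers were either not lifted or have swung. I'm looking at a wider view.

Run:
```python
from h import *
a=load('top');b=load('side')
k=lambda i,f:cv2.resize(i,None,fx=f,fy=f,interpolation=cv2.INTER_CUBIC)
o=np.zeros((540,800,3),np.uint8)
c=k(b['img'][110:245,215:395,::-1],4); o[:540,:720]=c[:540,:720]
c=k(a['img'][205:290,335:405,::-1],3); o[:255,590:800]=c
cv2.imwrite('pics/m7.png',o)
```

```text
(no output)
```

View pics/m7.png

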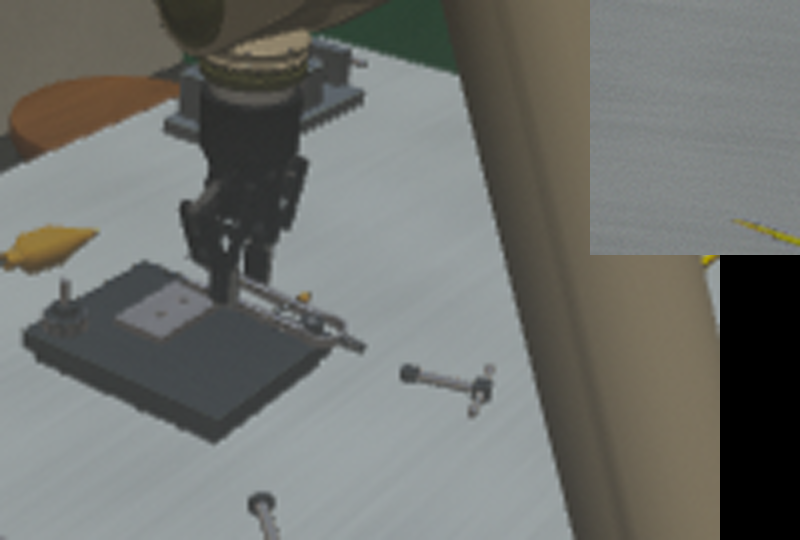

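The dividers are held by the legs, but the tail seems to droop: stub at crop (363,348), eye at (313,325). The points are probably tipped up behind the near finger. I'm working out the pitch.

Run:
```python
from h import *
b=load('side');s=sensors.observe();G=s['position']+[0,0,-.0213];x=-s['tool_rot'][:,2]
n=lambda p:np.round((np.array(proj(b,p))-[215,110])*4+[5,2])
for th in range(-10,41,10):
    e=lambda t:G+t*(x*np.cos(np.radians(th))+np.array([0,0,np.sin(np.radians(th))]))
    y=s['tool_rot'][:,1]*.015
    print(th,n(e(-.068)),n(e(-.115)),'tips',n(e(.068)+y),n(e(.068)-y),'grip',n(G))
```

```text
-10 [313. 309.] [365. 321.] tips [187. 273.] [164. 286.] grip [241. 294.]
0 [312. 323.] [364. 345.] tips [186. 260.] [163. 273.] grip [241. 294.]
10 [310. 336.] [360. 366.] tips [188. 248.] [165. 261.] grip [241. 294.]
20 [306. 347.] [352. 385.] tips [191. 236.] [168. 249.] grip [241. 294.]
30 [300. 357.] [341. 401.] tips [196. 226.] [173. 239.] grip [241. 294.]
40 [292. 364.] [327. 413.] tips [203. 218.] [180. 231.] grip [241. 294.]
```

The eye, stub and nut match a level hold (pitch about 0°, grip where intended). The points are only lost against the finger and the block's edge. I'm going down close above the plate, where they'll show against it.

Call:
arm_command(plan=[[[0.3, 0, 0, 0, 0, 0], [0.7, 0, 0, 0, 0, 0], [1, 0, 0, 0, 0, 0], [1.1, 0, 0, 0, 0, 0], [1.1, 0, 0, 0, 0, 0], [1.1, 0, 0, 0, 0, 0]]])

```text
time_s: 14.4
position: [0.5259, -0.0155, 0.0709]
tool_rot: [[0.0, 0.009, -1.0], [-0.0, -1.0, -0.009], [-1.0, 0.0, -0.0]]
ft_force: [-0.3, -0.2, 0.0]
grip_width: 0.0358
```

Run:
```python
from h import *
ims=[]
for i in range(4): b=snap('side'); ims.append(b['img'].astype(float))
m=np.mean(ims,0); b['img']=np.clip(m,0,255).astype(np.uint8); np.savez('pics/_side.npz',**b)
s=sensors.observe();print(s['position'],s['ft_force'],s['grip_width'],s['tool_rot'].round(3).tolist())
c=b['img'][165:205,235:288,::-1]; cv2.imwrite('pics/m8.png',cv2.resize(np.clip(c*1.4,0,255).astype(np.uint8),None,fx=15,fy=15,interpolation=cv2.INTER_CUBIC))
G=s['position']+[0,0,-.0213];x=-s['tool_rot'][:,2];y=s['tool_rot'][:,1]*.015
n=lambda p:np.round((np.array(proj(b,p))+[1.4,.5]-[235,165])*15)
print(n(G+x*.068+y),n(G+x*.068-y),n([.594,0,.038]),n([.594,-.03,.038]))
```

```text
[ 0.52584769 -0.01554557  0.07107398] [ 0.61660814 -0.22756027 -1.41356308] 0.035874207831753845 [[0.001, 0.009, -1.0], [-0.0, -1.0, -0.009], [-1.0, 0.0, -0.001]]
[397. 260.] [311. 310.] [309. 356.] [396. 306.]
```

View pics/m8.png

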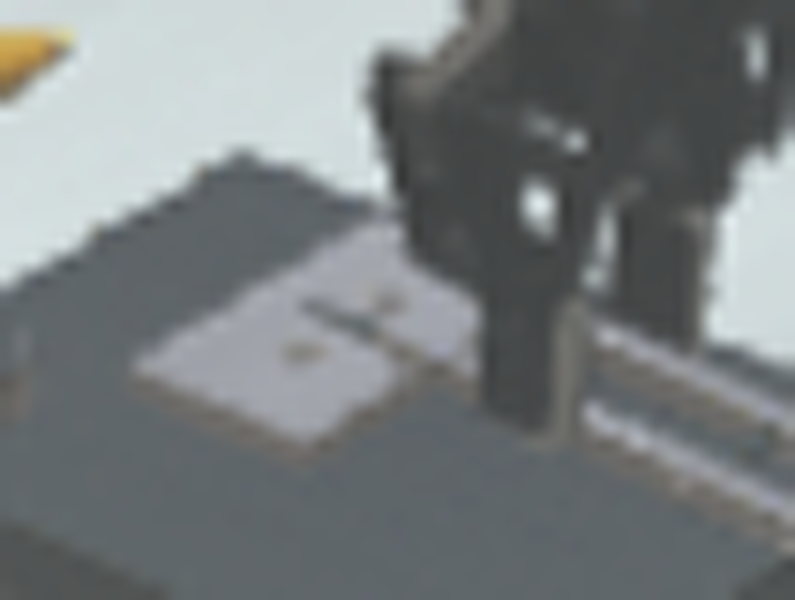

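The left point shows over the plate at (300,302), with its hole at (303,352) and the other hole at (388,300). That fits the predicted hold to about 0.5 mm. I'm lowering slightly, then measuring the leg spacing numerically from the visible bars.

Call:
arm_command(plan=[[[0.08, 0, 0, 0, 0, 0], [0.16, 0, 0, 0, 0, 0], [0.16, 0, 0, 0, 0, 0], [0.16, 0, 0, 0, 0, 0]]])

```text
time_s: 15.0
position: [0.5257, -0.0155, 0.0668]
tool_rot: [[-0.0, 0.009, -1.0], [0.0, -1.0, -0.009], [-1.0, -0.0, 0.0]]
ft_force: [0.4, 0.0, 0.3]
grip_width: 0.0356
```

```bash
cat > legs.py <<'E'
from h import *
ims=[];ps=[];ws=[]
for i in range(6):
    b=get_image('side'); ims.append(b['img'].astype(float)); s=sensors.observe(); ps.append(s['position']); ws.append(s['grip_width'])
m=np.mean(ims,0); b['img']=m; np.savez('pics/_sideavg.npz',**b)
P=np.mean(ps,0); R=s['tool_rot']; x=-R[:,2]; y=-R[:,1]; G=P+[0,0,-.0213]
print('pos',P.round(4),'w',np.mean(ws).round(4),'yaw',R[:,1].round(4))
# rectify the plane of the legs' upper faces: 0.5 mm cells, rows=y, cols=x
X=np.arange(-.062,-.010,.0005);Y=np.arange(-.030,.0301,.0005)
pt=np.array([[proj(b,G+[0,0,.0045]+x*u+y*v) for u in X] for v in Y],np.float32)
r=cv2.remap(m.mean(2).astype(np.float32),pt[...,0],pt[...,1],cv2.INTER_CUBIC)
cv2.imwrite('pics/rect.png',cv2.resize(np.clip(r*1.4,0,255).astype(np.uint8),None,fx=6,fy=5,interpolation=cv2.INTER_CUBIC))
np.save('pics/rect.npy',r)
for u in (-.055,-.045,-.040,-.030,-.025,-.020,-.015): print(u,r[::3,np.argmin(abs(X-u))].astype(int).tolist())
E
python3 legs.py
```

```text
pos [ 0.5258 -0.0155  0.0668] w 0.0361 yaw [ 0.0086 -1.     -0.    ]
-0.055 [72, 73, 73, 72, 72, 73, 74, 77, 83, 90, 99, 108, 114, 112, 105, 95, 85, 80, 77, 76, 75, 72, 68, 67, 69, 72, 77, 86, 96, 105, 112, 111, 105, 94, 84, 78, 76, 76, 77, 76, 75]
-0.045 [94, 102, 109, 109, 104, 95, 89, 86, 89, 96, 105, 111, 112, 106, 96, 86, 78, 74, 75, 77, 77, 73, 69, 69, 72, 78, 84, 92, 103, 111, 114, 111, 101, 90, 79, 74, 75, 80, 81, 78, 75]
-0.04 [80, 80, 81, 81, 82, 81, 81, 85, 92, 101, 108, 112, 109, 101, 92, 85, 79, 77, 76, 75, 73, 72, 72, 72, 71, 71, 73, 82, 95, 110, 122, 124, 119, 110, 99, 89, 82, 79, 76, 75, 74]
-0.03 [72, 70, 70, 70, 72, 74, 80, 87, 94, 102, 110, 116, 117, 111, 98, 86, 78, 76, 75, 75, 74, 73, 72, 72, 72, 74, 77, 83, 92, 102, 109, 109, 101, 88, 76, 71, 76, 86, 91, 88, 81]
-0.025 [70, 70, 71, 72, 72, 74, 79, 89, 101, 115, 121, 117, 106, 92, 81, 75, 73, 73, 74, 75, 74, 72, 71, 71, 72, 75, 79, 88, 98, 107, 112, 108, 100, 92, 85, 80, 77, 75, 73, 72, 72]
-0.02 [72, 70, 70, 71, 72, 76, 81, 87, 95, 107, 119, 125, 119, 106, 91, 82, 78, 76, 75, 74, 73, 72, 72, 72, 73, 75, 80, 89, 98, 106, 109, 105, 97, 86, 79, 78, 81, 83, 82, 78, 74]
-0.015 [64, 66, 69, 71, 74, 78, 82, 88, 97, 107, 112, 109, 102, 90, 79, 73, 71, 73, 74, 74, 73, 72, 71, 71, 72, 76, 83, 91, 101, 109, 113, 109, 99, 87, 78, 73, 71, 72, 72, 72, 72]
```

View pics/rect.png

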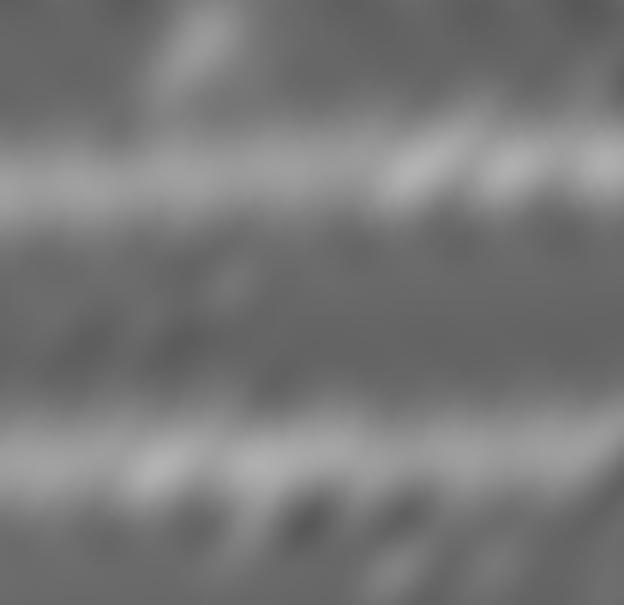

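```bash
cat > fit.py <<'E'
import numpy as np
r=np.load('pics/rect.npy');X=np.arange(-.062,-.010,.0005)*1e3;Y=np.arange(-.030,.0301,.0005)*1e3
def line(lo,hi):
    c=[]
    for j in range(len(X)):
        k=(Y>lo)&(Y<hi); v=r[k,j].copy(); i=np.argmax(v); w=slice(max(0,i-7),i+8); g=np.clip(v[w]-v[w].min(),0,None); c.append((g*Y[k][w]).sum()/g.sum())
    c=np.array(c); p=np.polyfit(X,c,1); 
    for _ in range(3): ok=abs(np.polyval(p,X)-c)<1; p=np.polyfit(X[ok],c[ok],1)
    return p,np.std((np.polyval(p,X)-c)[ok])
R,sr=line(-20,-6);L,sl=line(10,21)
print('right',R,sr,'left',L,sl)
for u in(-68,-36,0,68): print(u,'mid',(np.polyval(L,u)+np.polyval(R,u))/2,'sep',np.polyval(L,u)-np.polyval(R,u))
E
python3 fit.py
```

```text
right [ -0.06088354 -15.30551367] 0.4447633449750506 left [-0.03211346 14.28695247] 0.4280466460230327
-68 mid 2.6526172115745617 sep 27.636100612159133
-36 mid 1.1646653018666955 sep 28.556743214637443
0 mid -0.5092805965546532 sep 29.592466142425543
68 mid -3.671178404683868 sep 31.548831672691954
```

The fit gives legs about 29.6–29.9 mm apart at the grip, so the gap is about 33 mm and wants roughly 1.3 mm more squeeze. This agrees with the finger-reading offset seen on the plate. I'm squeezing to 0.596.

Call:
arm_command(plan=[[[0, 0, 0, 0, 0, 0], [0, 0, 0, 0, 0, 0], [0, 0, 0, 0, 0, 0], [0, 0, 0, 0, 0, 0]]], jaw=0.596)

```text
time_s: 15.7
position: [0.5257, -0.0155, 0.0668]
tool_rot: [[0.0, 0.009, -1.0], [-0.0, -1.0, -0.009], [-1.0, 0.0, -0.0]]
ft_force: [-1.3, -0.4, -1.6]
grip_width: 0.0349
```

```bash
python3 legs.py | head -1; python3 fit.py
cat > tip.py <<'E'
from h import *
b=load('sideavg');m=b['img'].mean(2).astype(np.float32);s=sensors.observe();P=s['position'];R=s['tool_rot'];x=-R[:,2];y=-R[:,1];G=P+[0,0,-.0213]
X=np.arange(.035,.0801,.0005);Y=np.arange(-.025,.0281,.0005)
def rect(z):
    pt=np.array([[proj(b,[*(G+x*u+y*v)[:2],z]) for u in X] for v in Y],np.float32)
    return cv2.remap(m,pt[...,0],pt[...,1],cv2.INTER_CUBIC)
A=rect(G[2]);B=rect(.038);np.savez('pics/tip.npz',A=A,B=B,X=X,Y=Y)
o=np.hstack([A,B]);cv2.imwrite('pics/tips.png',cv2.resize(np.clip(o*1.5,0,255).astype(np.uint8),None,fx=4.3,fy=5,interpolation=cv2.INTER_CUBIC))
print('point plane (rows y -25..28 step2.5; cols x 35..80 step 3)')
for i in range(0,len(Y),5): print(round(Y[i]*1e3,1),A[i,::6].astype(int).tolist())
E
python3 tip.py
```

```text
pos [ 0.5257 -0.0155  0.0668] w 0.0346 yaw [ 0.0085 -1.     -0.    ]
right [ -0.05102303 -14.63920788] 0.44737273989860754 left [-0.04108959 13.45969775] 0.36820464018349985
-68 mid 2.5420739078424504 sep 27.423431671006952
-36 mid 1.0682720382320907 sep 27.74130176812408
0 mid -0.5897550650795642 sep 28.09890562738085
68 mid -3.7215840380015788 sep 28.774379583754754
point plane (rows y -25..28 step2.5; cols x 35..80 step 3)
-25.0 [51, 51, 50, 50, 51, 52, 53, 53, 52, 48, 57, 74, 101, 123, 120, 122]
-22.5 [51, 50, 50, 50, 52, 51, 51, 52, 51, 52, 68, 90, 112, 119, 120, 121]
-20.0 [51, 50, 49, 52, 54, 54, 54, 54, 54, 64, 80, 99, 115, 120, 120, 123]
-17.5 [50, 49, 54, 61, 60, 63, 66, 60, 74, 88, 90, 109, 120, 119, 120, 121]
-15.0 [51, 51, 68, 80, 78, 80, 85, 86, 105, 104, 103, 116, 120, 119, 120, 120]
-12.5 [49, 66, 92, 100, 100, 104, 106, 112, 120, 107, 109, 118, 119, 119, 120, 121]
-10.0 [56, 84, 111, 118, 113, 120, 121, 116, 109, 104, 111, 117, 119, 119, 120, 123]
-7.5 [69, 100, 120, 122, 119, 123, 119, 106, 96, 100, 112, 119, 119, 119, 120, 120]
-5.0 [81, 105, 119, 120, 120, 120, 11
[... 413 characters left out ...]
, 93, 86, 90, 100, 104, 101, 102, 111, 117, 119, 121]
10.0 [100, 99, 95, 98, 87, 77, 76, 84, 86, 90, 92, 95, 109, 118, 118, 122]
12.5 [91, 87, 82, 86, 80, 78, 82, 86, 82, 89, 94, 100, 115, 118, 118, 119]
15.0 [92, 79, 80, 93, 94, 94, 100, 99, 93, 101, 108, 113, 119, 118, 118, 120]
17.5 [89, 79, 97, 111, 113, 109, 117, 113, 101, 108, 117, 118, 118, 118, 118, 121]
20.0 [77, 94, 116, 121, 121, 118, 122, 114, 100, 104, 111, 117, 117, 117, 118, 118]
22.5 [80, 107, 117, 121, 121, 119, 120, 109, 96, 97, 109, 117, 118, 117, 118, 118]
25.0 [85, 110, 118, 119, 120, 120, 120, 108, 97, 100, 113, 117, 118, 117, 118, 122]
27.5 [89, 112, 119, 119, 119, 120, 119, 111, 105, 111, 117, 118, 117, 117, 118, 122]
```

View pics/tips.png

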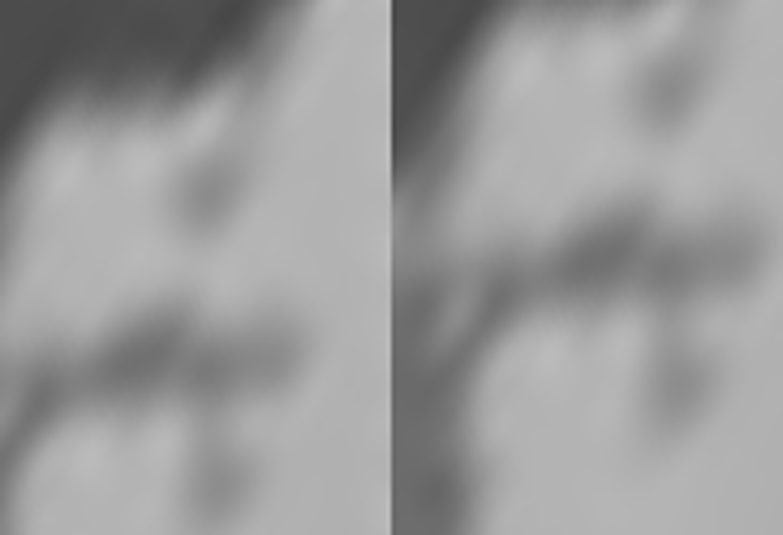

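The left point lies along its hole line: rectified tip about (69.9,10.5) against the left hole at (68.5,13.5). The right point is hidden by the finger. The slight offset and the sloping legs fit a small nose-up sag of about 2°; corrected for that, the tip comes to (67.5,13.7). The gap is about 30.3–31 mm. I'm squeezing 0.25 mm more, moving 0.5 mm forward and lowering 2.5 mm.

Call:
arm_command(plan=[[[0.05, 0, -0.02, 0, 0, 0], [0.1, 0, -0.02, 0, 0, 0], [0.1, 0, -0.02, 0, 0, 0], [0.1, 0, -0.02, 0, 0, 0], [0.1, 0, -0.02, 0, 0, 0], [0.1, 0, -0.02, 0, 0, 0]]], jaw=0.599)

```text
time_s: 16.6
position: [0.5263, -0.0155, 0.0644]
tool_rot: [[0.0, 0.009, -1.0], [-0.0, -1.0, -0.009], [-1.0, 0.0, -0.0]]
ft_force: [-0.1, 0.8, -1.0]
grip_width: 0.0344
```

```bash
python3 legs.py | head -1; python3 fit.py
python3 - <<'E'
from h import *
b=load('sideavg');s=sensors.observe();P=s['position'];R=s['tool_rot'];x=-R[:,2];y=-R[:,1];print(s['time_s'],s['ft_force'])
g=cv2.resize(b['img'].mean(2).astype(np.float32),None,fx=4,fy=4,interpolation=cv2.INTER_CUBIC)
# hole centroids on the plate plane near predictions
for h in([.5943,-.0003],[.5946,-.0303]):
    u=(np.array(proj(b,[*h,.038]))+[.9,.2]);c=np.round(u*4+1.5).astype(int);w=g[c[1]-9:c[1]+10,c[0]-11:c[0]+12];k=np.clip(105-w,0,None);yy,xx=np.indices(w.shape)
    q=((k*xx).sum()/k.sum()+c[0]-11-1.5)/4,((k*yy).sum()/k.sum()+c[1]-9-1.5)/4;print('hole',onz(b,*q,.038).round(4),k.max())
for th in(0,2): 
    z=P[2]-.0213+.068*np.sin(np.radians(th));X=np.arange(.05,.076,.001);Y=np.arange(.002,.0221,.0005)
    A=np.array([[cv2.getRectSubPix(g,(1,1),tuple(np.float32(np.array(proj(b,[*(P+x*u+y*v)[:2],z]))*4+1.5)))[0,0] for u in X] for v in Y])
    i=A.argmin(0);print(th,[(int(round(X[j]*1e3)),round(Y[i[j]]*1e3,1),int(A[i[j],j])) for j in range(0,len(X),2)])
E
```

```text
pos [ 0.5262 -0.0155  0.0643] w 0.0345 yaw [ 0.0086 -1.      0.    ]
right [ -0.04564447 -14.58490805] 0.41032873681288884 left [-0.05060558 13.18277551] 0.4024781081238578
-68 mid 2.5714356244502845 sep 28.105038780444737
-36 mid 1.0314347313083072 sep 27.946283384012048
0 mid -0.7010662734764184 sep 27.767683563025273
68 mid -3.973568171403122 sep 27.4303283456058
16.9 [-0.86875118 -0.29079373 -1.93158616]
hole [ 0.5925 -0.0086  0.038 ] 27.33123
hole [ 0.593  -0.0416  0.038 ] 54.418064
0 [(50, np.float64(9.5), 69), (52, np.float64(11.0), 73), (54, np.float64(11.0), 74), (56, np.float64(10.5), 80), (58, np.float64(10.5), 88), (60, np.float64(10.5), 89), (62, np.float64(11.0), 87), (64, np.float64(13.0), 88), (66, np.float64(12.5), 93), (68, np.float64(10.5), 103), (70, np.float64(9.5), 111), (72, np.float64(8.0), 115), (74, np.float64(5.5), 117)]
2 [(50, np.float64(14.5), 73), (52, np.float64(14.5), 74), (54, np.float64(14.0), 82), (56, np.float64(13.5), 89), (58, np.float64(13.5), 88), (60, np.float64(15.0), 87), (62, np.float64(16.5), 89), (64, np.float64(15.0), 96), (66, np.float64(14.0), 105), (68, np.float64(12.5), 112), (70, np.float64(9.5), 116), (72, np.float64(8.5), 117), (74, np.float64(22.0), 117)]
```

Run:
```python
from h import *
b=load('sideavg');m=b['img'].mean(2).astype(np.float32);s=sensors.observe();P=s['position'];R=s['tool_rot'];x=-R[:,2];y=-R[:,1];G=P+[0,0,-.0213]
def f(u,v,z): return cv2.getRectSubPix(m,(1,1),tuple(np.float32(proj(b,G+x*u+y*v+[0,0,z]))))[0,0]
for th in (0,2,4):   # hypotheses: pure yaw -2.7+.., pure pitch
    t=np.radians(th); print('pitch',th)
    for v in np.arange(-4,8.1,2): print(v,[int(f(-a*np.cos(t)/1e3,v/1e3,-a*np.sin(t)/1e3)) for a in range(60,131,3)])
```

```text
pitch 0
-4.0 [74, 82, 112, 101, 81, 72, 89, 139, 153, 138, 131, 118, 96, 100, 119, 121, 119, 123, 122, 149, 153, 155, 156, 157]
-2.0 [73, 73, 96, 93, 79, 70, 75, 134, 154, 149, 147, 130, 100, 95, 104, 106, 104, 106, 102, 125, 147, 154, 156, 157]
0.0 [74, 74, 81, 85, 78, 69, 72, 109, 154, 154, 146, 132, 111, 90, 94, 95, 97, 95, 88, 99, 138, 152, 156, 157]
2.0 [78, 77, 72, 77, 74, 67, 68, 86, 143, 152, 143, 131, 111, 85, 88, 91, 92, 90, 82, 80, 118, 149, 156, 157]
4.0 [89, 84, 76, 72, 69, 66, 66, 82, 122, 148, 141, 124, 102, 81, 82, 86, 88, 87, 81, 76, 104, 150, 156, 157]
6.0 [98, 96, 86, 70, 65, 67, 67, 76, 107, 141, 136, 115, 92, 75, 79, 81, 85, 85, 79, 80, 92, 145, 156, 157]
8.0 [108, 110, 101, 80, 71, 70, 67, 76, 102, 130, 123, 107, 86, 78, 78, 83, 86, 83, 83, 83, 94, 134, 156, 157]
pitch 2
-4.0 [73, 81, 92, 81, 71, 70, 96, 155, 154, 148, 134, 118, 88, 92, 93, 94, 92, 84, 82, 122, 150, 156, 157, 157]
-2.0 [74, 73, 80, 77, 70, 65, 80, 132, 153, 145, 132, 114, 87, 85, 89, 90, 89, 81, 77, 108, 150, 156, 157, 157]
0.0 [81, 77, 73, 72, 67, 65, 77, 112, 149, 143, 127, 103, 80, 80, 84, 86
[... 584 characters left out ...]
56, 157, 157, 157]
-2.0 [81, 74, 72, 67, 66, 67, 89, 128, 141, 124, 100, 77, 78, 79, 85, 84, 84, 85, 93, 131, 156, 157, 157, 157]
0.0 [92, 83, 69, 66, 67, 68, 87, 117, 132, 113, 91, 82, 78, 88, 92, 87, 97, 92, 104, 136, 156, 157, 157, 157]
2.0 [106, 98, 74, 73, 70, 72, 85, 113, 114, 100, 90, 86, 82, 100, 109, 107, 116, 107, 123, 151, 156, 157, 157, 157]
4.0 [116, 112, 89, 82, 76, 79, 90, 100, 100, 89, 88, 85, 95, 111, 129, 127, 137, 130, 142, 154, 156, 157, 157, 157]
6.0 [111, 116, 94, 93, 84, 86, 91, 92, 90, 87, 86, 89, 106, 121, 137, 144, 148, 146, 155, 155, 156, 157, 157, 157]
8.0 [99, 109, 89, 87, 86, 93, 87, 88, 87, 86, 85, 95, 114, 130, 143, 152, 154, 155, 155, 154, 156, 157, 157, 157]
```

All the evidence agrees on a level yaw with a steady nose-up sag of about 3°: leg slope, tip distance and stub end. That puts the points about 8 mm above the plate and within about 1 mm of the hole centres. The gap measures 29.3–30 mm and is steady. I'm settling, then handing in.

Call:
arm_command(plan=[[[0, 0, 0, 0, 0, 0], [0.04, 0, 0, 0, 0, 0], [0.04, 0, 0, 0, 0, 0], [0.04, 0, 0, 0, 0, 0], [0.04, 0, 0, 0, 0, 0], [0.04, 0, 0, 0, 0, 0]]], jaw=0.598)

```text
time_s: 17.5
position: [0.5262, -0.0155, 0.0634]
tool_rot: [[0.0, 0.009, -1.0], [-0.0, -1.0, -0.009], [-1.0, 0.0, -0.0]]
ft_force: [0.2, 0.0, -1.3]
grip_width: 0.0346
```

```bash
python3 legs.py | head -1; python3 fit.py; python3 -c "
from h import *
s=sensors.observe();print(s['time_s'],s['ft_force'],s['grip_width']);print(workorder.close_job())"
```

```text
pos [ 0.5262 -0.0155  0.0633] w 0.0345 yaw [ 0.0086 -1.      0.    ]
right [ -0.05155324 -14.73342838] 0.4946047138607612 left [-0.04557739 13.32322138] 0.41120933612658933
-68 mid 2.597338082935014 sep 27.65029161190583
-36 mid 1.0432479265573287 sep 27.841518974680554
0 mid -0.7051034993675671 sep 28.056649757802113
68 mid -4.007545081670148 sep 28.463007903698397
17.8 [ 0.57048074  1.41433618 -1.97236651] 0.03483535934013203
the job is handed in; nothing more can be done
None
```

I laid the top plate flat on the marking-out block and left the other three in the stack. The steel dividers are held by their legs just above it, squeezed to the hole spacing, one point over each hole. The job was handed in at 17.8 s, with forces low throughout.

**Last checks**
- **Gap:** the legs measured 28.06 mm apart centre to centre at the grip and almost parallel. That puts the points about 30–31 mm apart, and the reading held steady.
- **Position:** the points come out within about 1 mm of the hole centres and an estimated 7 mm above the plate.

**What disagreed or stayed unseen**
- **Finger opening:** it read 34.5–34.8 mm instead of 35. I put this down to the fingers flexing, because the 50 mm plate also read 3 mm too small.
- **Sag:** the side camera showed the legs sloping. I took this as the dividers sagging about 3° nose-up, not twisting sideways, because the stub's position and the tip distance both fit that.
- **Right point:** it was hidden behind a finger, so I worked out its place from the leg lines and did not see it directly.

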